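# Load the sample-tin capping station

### The job

Load the capping station for a run: tip all the orange caps out of the blue tote into the hopper and put the tote back on its rubber mat, and push every sample tin upright through the yellow guides, one by one, into the single-file lane. When everything is loaded, swing the red lever over to run, and leave the other things on the bench alone.

Things in the scene. Friction and masses are not known exactly. Their poses are not given: they have to be found in the camera images.
- tote: blue tote, 0.3 kg; origin: middle of floor underside. Floor x -50 to 50, y -80 to 80, 4 thick (mm). Walls 50 high at +x and both y ends; at -x a pouring ramp from the floor up to a lip at x -105, z 32. Handle to grip across: flat wooden bar along y over the origin, 14 thick (x), z 95 to 129, free length 148, on end posts. 4 caps inside; starts on the mat
- mat: thin black rubber mat, 210 x 220 x 3 mm, fixed to the bench; the tote's home. Origin: centre of its underside
- hopper: fixed sheet-metal hopper for caps, grey with a flared steel mouth. Origin: centre of its underside on the bench. Open mouth about 215 mm (x) by 225 mm (y), rim 118 mm above the bench; it narrows to an inner floor of 140 x 170 mm, 5 mm above the bench
- lane: fixed lane; origin: middle of entrance on the bench, +x down the lane to a stop at x 250 (mm). Rails 62 apart, 50 high, 12 thick; yellow guides flare to 114 wide at x -50. A steel strip 18 wide over the middle from x 50 to the stop, z 68 to 74, and a bridge at x 130, top 80, width 102, bar placing tins from above: push them in at the entrance, low down or they topple
- run_lever (a joint): toggle lever of the station on a small grey block: 0 = off, leaning towards its base's -x (the robot's side); 1.0 rad = run, leaning to +x. It stays where it is left
- run_lever_tip (a point): tip of the red lever, 80 mm from its pivot; its x axis does not matter
- run_lever_base: the lever's fixed block. Origin: centre of its underside; the lever swings in its x-z plane
- tin1: upright steel sample tin with white and green label, 56 mm diameter, 60 mm high, 0.1 to 0.2 kg. Origin: on its axis, 50 mm above its underside (10 mm below the top); z is its axis. May be absent
- tin2: upright steel sample tin with white and green label, 56 mm diameter, 60 mm high, 0.1 to 0.2 kg. Origin: on its axis, 50 mm above its underside (10 mm below the top); z is its axis. May be absent
- tin3: upright steel sample tin with white and green label, 56 mm diameter, 60 mm high, 0.1 to 0.2 kg. Origin: on its axis, 50 mm above its underside (10 mm below the top); z is its axis. May be absent
- tin4: upright steel sample tin with white and green label, 56 mm diameter, 60 mm high, 0.1 to 0.2 kg. Origin: on its axis, 50 mm above its underside (10 mm below the top); z is its axis. May be absent
- cap1: orange tall cap, a plain cylinder 38 mm diameter, 60 mm long. Origin: its centre; its own y is the cylinder's axis. Starts lying in the tote
- cap2: orange tall cap, a plain cylinder 38 mm diameter, 60 mm long. Origin: its centre; its own y is the cylinder's axis. Starts lying in the tote
- cap3: orange tall cap, a plain cylinder 38 mm diameter, 60 mm long. Origin: its centre; its own y is the cylinder's axis. Starts lying in the tote
- cap4: orange tall cap, a plain cylinder 38 mm diameter, 60 mm long. Origin: its centre; its own y is the cylinder's axis. Starts lying in the tote
- brush_pot: bystander: grey pot with brushes, 54 mm diameter, 85 mm high (handles to 140 mm), standing among the tins. Origin: centre of its underside
- tape_roll: bystander: roll of masking tape lying flat, 100 mm diameter, 48 mm high. Origin: centre of its underside
- paint_can: bystander: paint can, 84 mm diameter, 90 mm high. Origin: centre of its underside

How it is judged:
On the way, in this order (a step that is already met when the one before it is completed fails the run):
1. the tote is tipped by more than 45 degrees over the hopper (tote within 180 mm of the hopper's centre, seen from above, at least 100 mm up) (angle between tote's own z axis and vertical above 0.785 rad and horizontal distance between tote and hopper below 0.18 m and height (world z) of tote above 0.1 m), for 0.2 s.
2. everything is loaded: all caps in the hopper, the tote upright and back on its mat (centre within 45 mm of the mat's), every tin upright in the lane, and the lever still off (below 0.4 rad) (x of cap1 in the frame of hopper between -0.1 and 0.1 m and y of cap1 in the frame of hopper between -0.11 and 0.11 m and height (world z) of each of cap1, cap2, cap3, cap4 below 0.1 m and x of cap2 in the frame of hopper between -0.1 and 0.1 m and y of cap2 in the frame of hopper between -0.11 and 0.11 m and x of cap3 in the frame of hopper between -0.1 and 0.1 m and y of cap3 in the frame of hopper between -0.11 and 0.11 m and x of cap4 in the frame of hopper between -0.1 and 0.1 m and y of cap4 in the frame of hopper between -0.11 and 0.11 m and x of tin1 in the frame of lane between 0.025 and 0.255 m and y of tin1 in the frame of lane between -0.012 and 0.012 m and height (world z) of each of tin1, tin2, tin3, tin4 below 0.06 m and angle between each of tin1, tin2, tin3, tin4's own z axis and vertical below 0.12 rad and linear speed of each of tin1, tin2, tin3, tin4, tote below 0.03 m/s and x of tin2 in the frame of lane between 0.025 and 0.255 m and y of tin2 in the frame of lane between -0.012 and 0.012 m and x of tin3 in the frame of lane between 0.025 and 0.255 m and y of tin3 in the frame of lane between -0.012 and 0.012 m and x of tin4 in the frame of lane between 0.025 and 0.255 m and y of tin4 in the frame of lane between -0.012 and 0.012 m and horizontal distance between tote and mat below 0.06 m and angle between tote's own z axis and vertical below 0.1 rad and height (world z) of tote below 0.012 m and value of joint run_lever below 0.4 rad), for 0.3 s.
3. only then is the lever swung over to run (past 0.85 rad) (value of joint run_lever above 0.85 rad), for 0.2 s.
At the end, for the whole second after the job is handed in: All caps in the hopper, centres below 100 mm; all tins upright (7 degrees) and still in the lane, centres 25 mm or more past the entrance and within 12 mm of its middle line; tote upright, still, on its mat, centres within 45 mm; lever past 0.85 rad (x of cap1 in the frame of hopper between -0.1 and 0.1 m and y of cap1 in the frame of hopper between -0.11 and 0.11 m and height (world z) of each of cap1, cap2, cap3, cap4 below 0.1 m and x of cap2 in the frame of hopper between -0.1 and 0.1 m and y of cap2 in the frame of hopper between -0.11 and 0.11 m and x of cap3 in the frame of hopper between -0.1 and 0.1 m and y of cap3 in the frame of hopper between -0.11 and 0.11 m and x of cap4 in the frame of hopper between -0.1 and 0.1 m and y of cap4 in the frame of hopper between -0.11 and 0.11 m and x of tin1 in the frame of lane between 0.025 and 0.255 m and y of tin1 in the frame of lane between -0.012 and 0.012 m and height (world z) of each of tin1, tin2, tin3, tin4 below 0.06 m and angle between each of tin1, tin2, tin3, tin4's own z axis and vertical below 0.12 rad and linear speed of each of tin1, tin2, tin3, tin4, tote below 0.03 m/s and x of tin2 in the frame of lane between 0.025 and 0.255 m and y of tin2 in the frame of lane between -0.012 and 0.012 m and x of tin3 in the frame of lane between 0.025 and 0.255 m and y of tin3 in the frame of lane between -0.012 and 0.012 m and x of tin4 in the frame of lane between 0.025 and 0.255 m and y of tin4 in the frame of lane between -0.012 and 0.012 m and horizontal distance between tote and mat below 0.06 m and angle between tote's own z axis and vertical below 0.1 rad and height (world z) of tote below 0.012 m and value of joint run_lever above 0.85 rad); the robot touches nothing.
It fails at once if a bystander (brush pot, tape roll, paint can) is pushed more than 50 mm or tipped over (past 0.5 rad) (distance of any of brush_pot, tape_roll, paint_can from where it was at the start of the episode above 0.05 m or angle between any of brush_pot, tape_roll, paint_can's own z axis and vertical above 0.5 rad).
It fails at once if the lever is swung to run (past 0.85 rad) while the tote is off its mat (more than 100 mm away) (value of joint run_lever above 0.85 rad and horizontal distance between tote and mat above 0.1 m).
Of tin1, tin2, tin3, tin4 only 3 to 4 are there at a start; the rules pass over those that are not, and their reading is None.
At some moment in a run one of tin1, tin2, tin3, tin4 may be knocked a few centimetres aside while the robot is not near it.
It also fails if it takes over 210 s, if anything falls off the work surface, if the arm or the gripper's body presses on something with over 40 N, if the wrist force passes 120 N, or if a joint passes its speed limit or range.

### The arm

A 7-joint arm with a two-finger parallel gripper is mounted at the origin on the work surface. World frame = base frame: x ahead of the robot, y to its left, z up, the work surface at z = 0. Lengths are in m, angles in rad, forces in N, time in s.
With the tool pointing down it reaches from about 0.425 to 0.95 m from the base axis. Payload 4.7 kg.
Tool frame: the origin (TCP) lies on the centre line of the jaws, within the pads' length; the fingertips stand 25 mm ahead of it and the grasp point (between the pads) lies 6 mm ahead of it; z points along the fingers, y is the line along which they close (so a half turn about z gives the same grasp; the last joint's range is limited). The gripper opens to 85 mm and grips with 20 to 120 N. Pads are 22 mm wide; open, the fingers measure 114 mm over their backs; the gripper's body (76 mm by 85 mm) begins 54 mm behind the grasp point. The pads swing forward as they close: fully open they stand 13 mm farther back than shut.
Start: joints at [1.177, 0.469, -0.049, 1.532, 0.024, 1.141, -0.082], TCP at [0.241, -0.631, 0.256] pointing down, gripper open.
Joint ranges: [-2.59, 2.59], [-0.33, 1.99], [-1.39, 1.29], [0.1, 2.45], [-1.04, 4.18], [0.21, 1.99], [-2.66, 2.66]. Speed limits (rad/s): [2.57, 2.57, 3.14, 3.14, 3.14, 3.14, 3.14].

### API

Orientations are given as a 3x3 rotation matrix whose columns are the frame's x, y, z axes.
In Python, from station import env gives the robot as it stands. The module is installed in compiled form; this text tells all that it offers.
- The arm moves only by the shell command python3 -m jog 'ROWS' [FORCE]. ROWS is a JSON object of lists of equal length, an entry for each row: "travel": the shift along the tool's x, y, z in m, a list of three; "turn": the turn, a rotation vector about the tool's x, y, z in rad, a list of three; "fingers": the finger opening in m, from 0 to 0.0854. In form: {"travel": [[tx, ty, tz], ...], "turn": [[wx, wy, wz], ...], "fingers": [fingers, ...]}. A call has exactly 8 rows; each row is the pose to reach, as a shift and turn from the pose commanded when the call began, along the tool's axes at that moment; what a row does not reach only later rows make up. A row lasts 1/8 s, in which the tool goes at most 62.5 mm and 10.7 degrees, less where a joint would pass 70% of its speed; a pose out of reach is approached as far as the arm can. A call with a gripper value outside its range is refused whole. The fingers move at their own pace and stop on an object; FORCE is the grip in N (left out, the last holds). Time passes only in rows, so rows that repeat a pose let the fingers close, or fill a call up. It gives the time, the measured TCP pose, the force, the opening and the grip force at its end, in the units of the state.
- env.sense(): the state, without advancing time (a new reading comes with each control period).
- env.read_camera(name): name is "scene" or "top" or "wrist"; returns the picture (384x512x3 uint8, red, green, blue); there is no depth.
- env.get_calibration(name): a dict with "mtx" (3x3 intrinsics, pixels), "pose" (4x4, takes a point from camera to world coordinates); the wrist camera has in their place "mount" (4x4, takes a point from camera to tool coordinates, whose origin is the TCP and whose axes are the flange's). Camera axes: x right, y down, z forward; pixel columns grow to the right and rows downward; lengths in m; the calibration is good to about 2 mm. A picture is of the moment at which its call begins: read the wrist's pose just before it. get_calibration takes no time and is no camera call.
- env.hand_in(): hands the job in; it is judged then, once.
Trained networks look in the newest picture that a camera, given by its name, has taken for a name from the list of things; names that differ only in an ending like _2 or _b are one class to them, and where a whole thing is asked for, a point or a joint stands for the part that bears it (a point fixed in the world has none). Each returns a list of dicts, best first, with "p" (0 to 1); they miss things now and then, are a little off and sometimes report something else, mostly with a low value. They report only what shows in the picture. A call takes as long as a camera call.
- env.boxes_of(camera, query): "rect" ([left, top, right, bottom] in pixels, round what is visible of it).
- env.spot_point(camera, query): "pixel" ([column, row] in pixels: a listed point, or the origin of a listed thing).
The state is a dict: "time": time; "joints": joint angles; "joint_velocities": joint speeds; "tau": joint torques, N m; "tool_pos": TCP position; "eef_rot": TCP orientation; "ft_force": force on the tool from outside, world axes, zero at the start; "ft_torque": the same for the moment, N m; "opening": finger opening in m; "finger_force": force on a finger pad.
Only numpy, scipy, OpenCV 4.12 (cv2) and the standard library are available. Lean on these libraries where they do the work, as an engineer would, in place of code of your own. Each camera call takes 0.05 s, during which the arm holds its last target. There are 200 camera calls.

## Working session

There is one attempt and no reset: what is moved stays moved. The work goes in short steps, Python scripts to look and compute and a shell command to move; the robot and the scene stay as the last step left them, time stands still between calls to the robot, and variables do not carry over. Pictures are saved under pics/ and viewed, at most 14 in all, crops included, and the job is handed in when it is done.

```bash
mkdir -p pics
cat > h.py <<'E'
from station import env
import numpy as np, cv2
def snap(cam,name=None):
    s=env.sense(); im=env.read_camera(cam)
    if name: cv2.imwrite(f'pics/{name}.png',im[:,:,::-1])
    c=env.get_calibration(cam)
    if 'pose' in c: T=np.array(c['pose'])
    else:
        W=np.eye(4);W[:3,:3]=s['eef_rot'];W[:3,3]=s['tool_pos'];T=W@np.array(c['mount'])
    return im,np.array(c['mtx']),T
def ray(K,T,px,z):
    d=T[:3,:3]@np.linalg.inv(K)@np.array([px[0],px[1],1.]);o=T[:3,3]
    return o+d*(z-o[2])/d[2]
def proj(K,T,P):
    p=np.linalg.inv(T)@np.append(P,1);q=K@p[:3];return q[:2]/q[2]
E
python3 - <<'E'
from h import *
np.set_printoptions(precision=3,suppress=True)
s=env.sense();print(s['tool_pos'],s['eef_rot'],s['time'])
zs=dict(tote=.003,mat=.0,hopper=0,lane=0,run_lever_tip=.08,run_lever_base=0,tin1=.05,brush_pot=0,tape_roll=0,paint_can=0)
for cam in ['scene','top']:
    im,K,T=snap(cam,cam+'0');print(cam,T[:3,3])
    for n,z in zs.items():
        print(n,[(np.round(d['pixel']),round(d['p'],2),ray(K,T,d['pixel'],z)[:2]) for d in env.spot_point(cam,n) if d['p']>.2])
E
```

```text
[ 0.241 -0.63   0.255] [[ 0.934  0.357 -0.001]
 [ 0.357 -0.934  0.002]
 [-0.    -0.002 -1.   ]] 0.0
scene [ 1.074 -0.246  0.931]
tote [(array([128., 230.]), 0.91, array([ 0.494, -0.425]))]
mat [(array([136., 236.]), 0.6, array([ 0.522, -0.406]))]
hopper [(array([227., 244.]), 0.97, array([ 0.639, -0.162]))]
lane [(array([356., 179.]), 0.68, array([0.567, 0.306]))]
run_lever_tip [(array([190., 167.]), 0.56, array([ 0.391, -0.196]))]
run_lever_base [(array([200., 194.]), 0.85, array([ 0.443, -0.189]))]
tin1 [(array([274., 164.]), 0.81, array([0.451, 0.061])), (array([246., 168.]), 0.69, array([ 0.434, -0.028])), (array([347., 128.]), 0.52, array([0.392, 0.358]))]
brush_pot [(array([320., 149.]), 0.91, array([0.41 , 0.256]))]
tape_roll [(array([345., 223.]), 0.62, array([0.699, 0.195]))]
paint_can [(array([385., 201.]), 0.71, array([0.675, 0.349]))]
top [ 0.36  -0.077  1.138]
tote [(array([399., 223.]), 0.72, array([ 0.492, -0.429])), (array([297., 173.]), 0.63, array([ 0.636, -0.154]))]
mat []
hopper [(array([293., 177.]), 0.78, array([ 0.627, -0.144]))]
lane [(array([132., 194.]), 0.62, array([0.583, 0.313]))]
run_lever_tip [(array([322., 256.]), 0.69, array([ 0.403, -0.207])), (array([399., 222.]), 0.55, array([ 0.486, -0.405])), (array([222., 242.]), 0.35, array([0.441, 0.045]))]
run_lever_base [(array([313., 244.]), 0.6, array([ 0.437, -0.195]))]
tin1 [(array([222., 239.]), 0.96, array([0.451, 0.049])), (array([252., 244.]), 0.95, array([ 0.435, -0.029]))]
brush_pot [(array([147., 252.]), 0.83, array([0.419, 0.26 ])), (array([398., 224.]), 0.53, array([ 0.49 , -0.426]))]
tape_roll [(array([176., 149.]), 0.7, array([0.714, 0.191]))]
paint_can [(array([121., 165.]), 0.74, array([0.669, 0.347])), (array([110., 261.]), 0.68, array([0.397, 0.361])), (array([251., 245.]), 0.5, array([ 0.437, -0.026])), (array([174., 150.]), 0.38, array([0.709, 0.195]))]
```

View pics/top0.png

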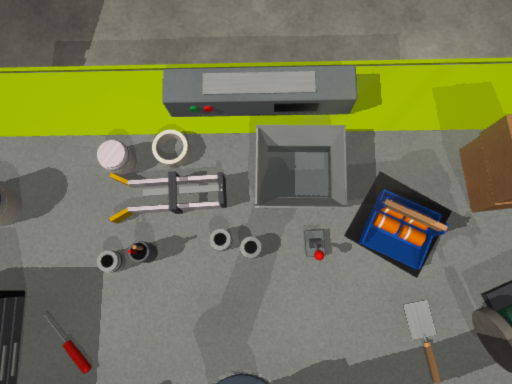

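View pics/scene0.png

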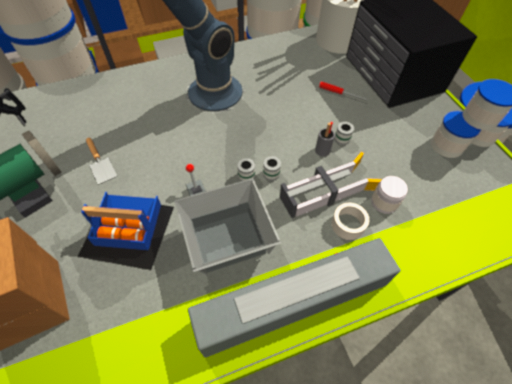

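Run:
```python
import cv2,numpy as np
t=cv2.imread('pics/top0.png');s=cv2.imread('pics/scene0.png')
r=lambda i:cv2.resize(i,(400,400),interpolation=cv2.INTER_CUBIC)
a=np.hstack([r(t[165:285,340:460]),r(s[175:275,75:175])])
cv2.imwrite('pics/tote0.png',a)
cv2.imwrite('pics/lane0.png',cv2.resize(t[130:280,90:270],(780,650)[:1]+(585,),interpolation=cv2.INTER_CUBIC)[:, :])
```

```text
(no output)
```

View pics/tote0.png

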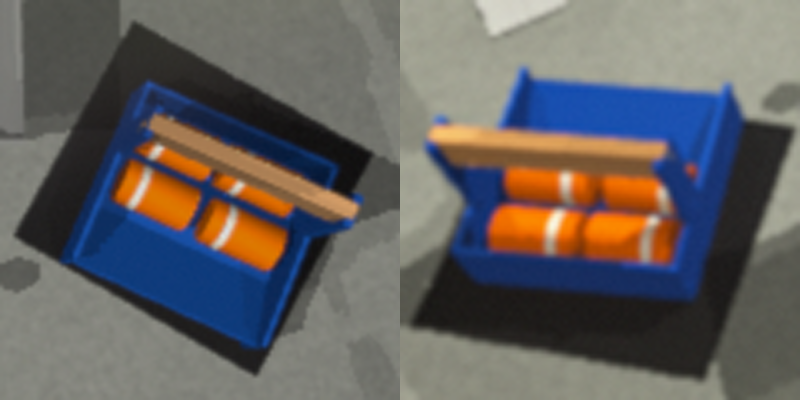

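View pics/lane0.png

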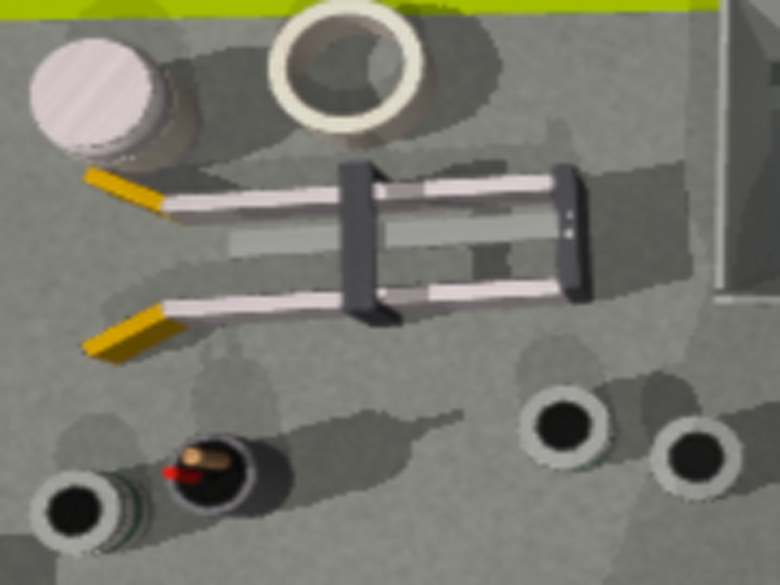

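Run:
```python
from h import *
np.set_printoptions(precision=4,suppress=True)
c=env.get_calibration('top');K=np.array(c['mtx']);T=np.array(c['pose'])
f=lambda p,z:ray(K,T,p,z)[:2]
cr=lambda p:(340+p[0]*.3,165+p[1]*.3)
m=[f(cr(p),.003) for p in [(132,22),(372,152),(258,375),(15,237)]]
m=np.array(m);print('mat',m.mean(0))
for i in range(4):
    d=m[(i+1)%4]-m[i];print(np.linalg.norm(d),np.degrees(np.arctan2(d[1],d[0])))
a,b=f(cr((150,120)),.132),f(cr((355,208)),.132);d=b-a
print('bar',a,b,(a+b)/2,np.linalg.norm(d),np.degrees(np.arctan2(d[1],d[0])))
l=lambda p:(90+p[0]*180/780,130+p[1]*150/585)
# lane: rail tops z .05, guide junctions, ends
for n,p,z in [('railU0',(163,205),.05),('railU1',(553,183),.05),('railL0',(163,308),.05),('railL1',(560,288),.05),('strip0',(229,243),.074),('strip1',(560,225),.074),('gU',(87,175),.05),('gL',(85,350),.05)]:
    print(n,f(l(p),z))
# hopper rim corners
for p in [(256,125),(346,124),(346,207),(255,206)]: print('rim',f(p,.118))
```

```text
mat [ 0.4923 -0.4263]
0.21904420797532517 -120.82192048945876
0.2077544197996178 149.16089940550506
0.21811299121151126 59.242336111298684
0.2080008373210957 -30.582529378630696
bar [ 0.5322 -0.3588] [ 0.4661 -0.5011] [ 0.4991 -0.4299] 0.1568884504476063 -114.90290440409017
railU0 [0.6051 0.3078]
railU1 [0.6175 0.0627]
railL0 [0.5326 0.304 ]
railL1 [0.5436 0.0575]
strip0 [0.5728 0.2573]
strip1 [0.5827 0.055 ]
gU [0.6273 0.3574]
gL [0.504 0.351]
rim [ 0.7383 -0.0442]
rim [ 0.7369 -0.2761]
rim [ 0.5206 -0.266 ]
rim [ 0.5257 -0.0405]
```

```bash
python3 -m jog '{"travel":[[0,0,0],[0,0,0],[0,0,0],[0,0,0],[0,0,0],[0,0,0],[0,0,0],[0,0,0]],"turn":[[0,0,-0.18],[0,0,-0.36],[0,0,-0.54],[0,0,-0.7],[0,0,-0.7],[0,0,-0.7],[0,0,-0.7],[0,0,-0.7]],"fingers":[0.085,0.085,0.085,0.085,0.085,0.085,0.085,0.085]}'; python3 -c "
from station import env
s=env.sense();print(s['joints'],s['eef_rot'])"
```

```text
time: 2.1
tool_pos: [0.2409, -0.6305, 0.2564]
eef_rot: [[0.485, 0.874, -0.0], [0.874, -0.485, -0.0], [-0.0, 0.0, -1.0]]
ft_force: [-0.6, -0.2, -0.2]
opening: 0.0847
finger_force: 0.0
[ 1.27987844  0.47723982 -0.19821877  1.52547289  0.09943444  1.14866047
  0.55601133] [[ 4.85091931e-01  8.74463159e-01 -5.01233781e-05]
 [ 8.74463149e-01 -4.85091933e-01 -1.31726015e-04]
 [-1.39503994e-04  2.00681800e-05 -9.99999990e-01]]
```

```bash
python3 -m jog '{"travel":[[0.05,0.022,0],[0.1,0.044,0],[0.15,0.066,0],[0.2,0.088,0],[0.25,0.107,0],[0.3,0.127,0],[0.3,0.127,0],[0.3,0.127,0.0]],"turn":[[0,0,-0.01],[0,0,-0.02],[0,0,-0.03],[0,0,-0.04],[0,0,-0.06],[0,0,-0.07],[0,0,-0.07],[0,0,-0.07]],"fingers":[0.085,0.085,0.085,0.085,0.085,0.085,0.085,0.085]}'
python3 - <<'E'
from h import *
s=env.sense();print(s['joints'])
im,K,T=snap('wrist','w1');print([(d['pixel'],d['p']) for d in env.spot_point('wrist','tote')])
for p in [(.5,-.43,.132)]:print(proj(K,T,p))
E
```

```text
time: 3.1
tool_pos: [0.4969, -0.4301, 0.2562]
eef_rot: [[0.423, 0.906, -0.001], [0.906, -0.423, -0.001], [-0.001, -0.0, -1.0]]
ft_force: [-0.5, -0.4, 0.0]
opening: 0.0853
finger_force: 0.0
[ 0.85549155  0.45747177 -0.29297717  1.56680295  0.14204534  1.13849763
  0.09496375]
[([258.5, 154.2], 0.74)]
[260.37403823 189.23464376]
```

View pics/w1.png

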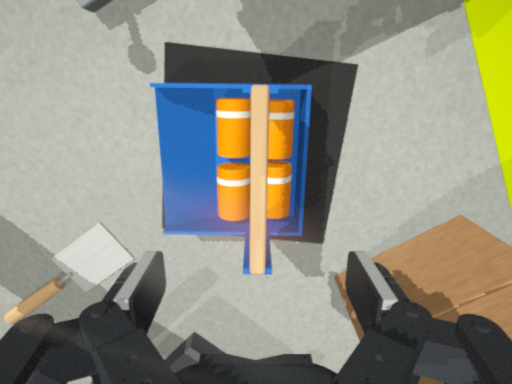

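```bash
python3 - <<'E'
from h import *
c=env.get_calibration('wrist');K=np.array(c['mtx']);s=env.sense()
W=np.eye(4);W[:3,:3]=s['eef_rot'];W[:3,3]=s['tool_pos'];T=W@np.array(c['mount'])
a,b=ray(K,T,(260,86),.132),ray(K,T,(258.5,272),.132);print(a,b,(a+b)/2,np.linalg.norm(a-b),np.degrees(np.arctan2(*(b-a)[1::-1])))
E
python3 -m jog '{"travel":[[0,0,0.02],[0,0,0.04],[0,0,0.06],[0,0,0.08],[0,0,0.1],[0,0,0.115],[0,0,0.125],[0,0,0.125]],"turn":[[0,0,0],[0,0,0],[0,0,0],[0,0,0],[0,0,0],[0,0,0],[0,0,0],[0,0,0]],"fingers":[0.085,0.085,0.085,0.085,0.085,0.085,0.085,0.085]}'
```

```text
[ 0.53180715 -0.35955826  0.132     ] [ 0.46508116 -0.50029026  0.132     ] [ 0.49844415 -0.42992426  0.132     ] 0.15574932126600474 -115.36727256329249
time: 4.2
tool_pos: [0.4972, -0.4295, 0.1305]
eef_rot: [[0.422, 0.907, -0.001], [0.907, -0.422, 0.001], [0.0, -0.001, -1.0]]
ft_force: [-0.5, 0.1, -0.8]
opening: 0.0849
finger_force: 0.0
```

```bash
python3 -m jog '{"travel":[[0,0,0.008],[0,0,0.008],[0,0,0.008],[0,0,0.008],[0,0,0.008],[0,0,0.008],[0,0,0.008],[0,0,0.008]],"turn":[[0,0,0],[0,0,0],[0,0,0],[0,0,0],[0,0,0],[0,0,0],[0,0,0],[0,0,0]],"fingers":[0.085,0.06,0.03,0.005,0.005,0.005,0.005,0.005]}' 100
python3 -c "
from station import env
s=env.sense();print(s['joints'],s['finger_force'])"
```

```text
time: 5.2
tool_pos: [0.4982, -0.4301, 0.124]
eef_rot: [[0.422, 0.906, 0.002], [0.906, -0.422, -0.001], [-0.0, 0.002, -1.0]]
ft_force: [2.7, -1.1, 2.8]
opening: 0.0126
finger_force: 98.0
[ 0.83872494  0.58607778 -0.27162627  1.68684508  0.19154553  0.89251067
  0.05385836] 97.9628598690033
```

```bash
python3 -m jog '{"travel":[[0,0,-0.02],[0,0,-0.05],[0,0,-0.08],[0,0,-0.11],[0,0,-0.14],[0,0,-0.17],[0,0,-0.19],[0,0,-0.2]],"turn":[[0,0,0],[0,0,0],[0,0,0],[0,0,0],[0,0,0],[0,0,0],[0,0,0],[0,0,0]],"fingers":[0.005,0.005,0.005,0.005,0.005,0.005,0.005,0.005]}' 100
cat > kin.py <<'E'
import numpy as np, itertools
from scipy.spatial.transform import Rotation as R
from scipy.optimize import least_squares
def fk(q,p,s):
    h,L1,a1,L2,a2,L3,a3=p
    ry=lambda a:R.from_euler('y',a).as_matrix();rz=lambda a:R.from_euler('z',a).as_matrix()
    M=rz(s[0]*q[0]);P=np.array([0,0,h])
    M=M@ry(q[1])@rz(s[1]*q[2]);P=P+M@[a1,0,L1]
    M=M@ry(q[3]);P=P+M@[-a1,0,0]*0
    M=M@rz(s[2]*q[4]);P=P+M@[a2,0,L2]
    M=M@ry(q[5])
    P=P+M@[a3,0,L3]
    M=M@rz(s[3]*q[6]+s[4])
    return M,P
E
python3 - <<'E'
from kin import *
from station import env
s=env.sense();print(s['joints'],s['tool_pos'],s['ft_force'])
def mk(c0,c1):
    x=np.array([c0[0],c0[1],0]);y=np.array([c1[0],c1[1],0]);return np.c_[x/np.linalg.norm(x),y/np.linalg.norm(y),[0,0,-1]]
D=[([1.177,.469,-.049,1.532,.024,1.141,-.082],[.241,-.6305,.2555],mk([.934,.357],[.357,-.934])),
([1.27988,.47724,-.19822,1.52547,.09943,1.14866,.55601],[.2409,-.6305,.2564],mk([.485,.874],[.874,-.485])),
([.85549,.45747,-.29298,1.5668,.14205,1.1385,.09496],[.4969,-.4301,.2562],mk([.423,.906],[.906,-.423])),
([.83872,.58608,-.27163,1.68685,.19155,.89251,.05386],[.4982,-.4301,.124],mk([.422,.906],[.906,-.422])),
(s['joints'],s['tool_pos'],np.array(s['eef_rot']))]
best=[]
for sg in itertools.product([-1],[1,-1],[1,-1],[1,-1],[np.pi/2,-np.pi/2]):
    e=sum(np.linalg.norm(fk(q,[0]*7,sg)[0]-M) for q,p,M in D);best.append((e,sg))
best.sort(key=lambda t:t[0]);print(best[:3]);sg=best[0][1]
f=lambda p:np.concatenate([fk(q,p,sg)[1]-np.array(t) for q,t,_ in D]+[1e-3*np.array(p)[[2,4,6]]])
r=least_squares(f,[.33,.4,0,.4,0,.25,0]);print(r.x,np.abs(r.fun).max())
E
```

```text
time: 6.2
tool_pos: [0.4965, -0.4293, 0.3238]
eef_rot: [[0.422, 0.907, -0.001], [0.907, -0.422, 0.001], [-0.0, -0.001, -1.0]]
ft_force: [0.1, -0.6, -5.5]
opening: 0.0126
finger_force: 98.0
[ 0.85868956  0.41118688 -0.29911733  1.48068325  0.1238769   1.2697299
  0.11032009] [ 0.4965406  -0.42927399  0.32381576] [ 0.12420263 -0.62951635 -5.53434003]
[(np.float64(0.00588585092950895), (-1, -1, -1, -1, 1.5707963267948966)), (np.float64(1.635538913174068), (-1, -1, 1, -1, 1.5707963267948966)), (np.float64(2.456461427959567), (-1, -1, -1, 1, 1.5707963267948966))]
[-1.95057017e+01  9.00987724e-01 -4.84404879e-01  5.92240811e-01
 -1.26493663e-02 -1.89797697e+01 -1.56318366e-01] 0.023668332884150878
```

```bash
cat > kin.py <<'E'
import numpy as np, itertools, json
from scipy.spatial.transform import Rotation as R
from scipy.optimize import least_squares
ry=lambda a:R.from_euler('y',a).as_matrix();rz=lambda a:R.from_euler('z',a).as_matrix()
def fk(q,p):
    h,a0,L1,a1,b1,L2,a2,b2,L3=p
    M=rz(-q[0]);P=np.array([0,0,h])+M@[a0,0,0]
    M=M@ry(q[1])@rz(-q[2]);P=P+M@[a1,0,L1]
    M=M@ry(q[3])@rz(-q[4]);P=P+M@[b1,0,L2]
    M=M@ry(q[5]);P=P+M@[a2,0,L3]
    return M@rz(-q[6]+np.pi/2),P
E
python3 - <<'E'
from kin import *
from station import env
s=env.sense()
D=[([1.177,.469,-.049,1.532,.024,1.141,-.082],[.241,-.6305,.2555]),
([1.27988,.47724,-.19822,1.52547,.09943,1.14866,.55601],[.2409,-.6305,.2564]),
([.85549,.45747,-.29298,1.5668,.14205,1.1385,.09496],[.4969,-.4301,.2562]),
([.83872,.58608,-.27163,1.68685,.19155,.89251,.05386],[.4982,-.4301,.124]),
(s['joints'].tolist() if hasattr(s['joints'],'tolist') else s['joints'],list(s['tool_pos']))]
json.dump(D,open('D.json','w'))
for w in [1e-3,1e-4]:
  p0=np.array([.33,0,.4,0,0,.4,0,0,.25])
  f=lambda p:np.concatenate([fk(q,p)[1]-np.array(t) for q,t in D]+[w*(p-p0)])
  r=least_squares(f,p0,x_scale='jac');print(np.round(r.x,4),np.abs(r.fun[:15]).max())
E
```

```text
[-5.5753  0.1711  0.5031 -0.1598 -0.0729  0.5131  0.079   0.     -5.4589] 0.028853451774965955
[-19.2353   0.1752   0.5297  -0.2555  -0.1771   0.4926   0.0343   0.
 -18.9506] 0.023035930710906205
```

```bash
python3 -m jog '{"travel":[[0.015,0.007,0],[0.035,0.015,0],[0.06,0.026,0],[0.085,0.037,0],[0.11,0.048,0],[0.135,0.059,0],[0.155,0.068,0],[0.165,0.072,0]],"turn":[[0,0,0.1],[0,0,0.25],[0,0,0.4],[0,0,0.55],[0,0,0.7],[0,0,0.86],[0,0,1.0],[0,0,1.13]],"fingers":[0.005,0.005,0.005,0.005,0.005,0.005,0.005,0.005]}' 100
python3 -m jog '{"travel":[[0,0,0.01],[0,0,0.02],[0,0,0.03],[0,0,0.04],[0,0,0.05],[0,0,0.058],[0,0,0.058],[0,0,0.058]],"turn":[[0,0,0],[0,0,0],[0,0,0],[0,0,0],[0,0,0],[0,0,0],[0,0,0],[0,0,0]],"fingers":[0.005,0.005,0.005,0.005,0.005,0.005,0.005,0.005]}' 100
python3 - <<'E'
from station import env
import numpy as np
print(np.round(env.sense()['joints'],2))
th=np.radians([10,20,30,40,50,60,70,80]);c,s=np.cos(th),np.sin(th)
print(np.round(np.c_[-.205-.105*c+.089*s,.17+.105*s+.089*c],3))
E
```

```text
time: 7.2
tool_pos: [0.6324, -0.3082, 0.3213]
eef_rot: [[1.0, 0.003, -0.004], [0.003, -1.0, 0.003], [-0.004, -0.003, -1.0]]
ft_force: [0.0, -0.3, -5.8]
opening: 0.0123
finger_force: 97.9
time: 8.2
tool_pos: [0.6326, -0.3106, 0.2658]
eef_rot: [[1.0, 0.005, 0.001], [0.005, -1.0, -0.0], [0.001, 0.0, -1.0]]
ft_force: [-0.7, 0.0, -4.5]
opening: 0.0126
finger_force: 98.0
[ 0.47  0.51 -0.11  1.44  0.06  1.19 -1.22]
[[-0.293  0.276]
 [-0.273  0.29 ]
 [-0.251  0.3  ]
 [-0.228  0.306]
 [-0.204  0.308]
 [-0.18   0.305]
 [-0.157  0.299]
 [-0.136  0.289]]
```

```bash
python3 -m jog '{"travel":[[0,-0.008,-0.006],[0,-0.017,-0.01],[0,-0.027,-0.018],[0,-0.037,-0.024],[0,-0.048,-0.030],[0,-0.059,-0.034],[0,-0.070,-0.037],[0,-0.082,-0.04]],"turn":[[-0.087,0,0],[-0.175,0,0],[-0.262,0,0],[-0.349,0,0],[-0.436,0,0],[-0.524,0,0],[-0.611,0,0],[-0.698,0,0]],"fingers":[0.005,0.005,0.005,0.005,0.005,0.005,0.005,0.005]}' 100
python3 - <<'E'
from station import env
import numpy as np
s=env.sense();print(np.round(s['joints'],2))
th=np.radians([45,50,55,60,65,70,75,80]);c,sn=np.cos(th),np.sin(th)
P=np.c_[0*th+.6325,-.205-.105*c+.089*sn,.17+.105*sn+.089*c]
a=np.radians(40);Rt=np.array([[1,0,0],[0,-np.cos(a),np.sin(a)*-1],[0,np.sin(a),-np.cos(a)]]) # check vs eef
print(np.round(s['eef_rot'],2),Rt.round(2))
print(np.round((P-np.array([.6325,-.228,.306]))@np.array(s['eef_rot']),3))
E
```

```text
time: 9.2
tool_pos: [0.6324, -0.227, 0.306]
eef_rot: [[1.0, 0.002, 0.005], [0.005, -0.766, -0.642], [0.003, 0.642, -0.766]]
ft_force: [-0.8, -0.8, -6.0]
opening: 0.0125
finger_force: 98.4
[-0.04  0.41  0.07  1.66  0.74  1.17 -1.89]
[[ 1.    0.    0.01]
 [ 0.   -0.77 -0.64]
 [ 0.    0.64 -0.77]] [[ 1.    0.    0.  ]
 [ 0.   -0.77 -0.64]
 [ 0.    0.64 -0.77]]
[[ 0.    -0.008 -0.008]
 [ 0.    -0.017 -0.016]
 [ 0.    -0.027 -0.024]
 [ 0.    -0.037 -0.03 ]
 [ 0.    -0.048 -0.036]
 [ 0.    -0.059 -0.04 ]
 [ 0.    -0.07  -0.044]
 [ 0.    -0.082 -0.046]]
```

```bash
python3 -m jog '{"travel":[[0,-0.008,-0.008],[0,-0.017,-0.016],[0,-0.027,-0.024],[0,-0.037,-0.03],[0,-0.048,-0.036],[0,-0.059,-0.04],[0,-0.059,-0.04],[0,-0.059,-0.04]],"turn":[[-0.087,0,0],[-0.175,0,0],[-0.262,0,0],[-0.349,0,0],[-0.436,0,0],[-0.524,0,0],[-0.524,0,0],[-0.524,0,0]],"fingers":[0.005,0.005,0.005,0.005,0.005,0.005,0.005,0.005]}' 100
python3 - <<'E'
from h import *
s=env.sense();print(np.round(s['joints'],2))
snap('scene','p1')
E
```

```text
time: 10.2
tool_pos: [0.6321, -0.158, 0.2991]
eef_rot: [[1.0, -0.001, 0.005], [0.004, -0.344, -0.939], [0.003, 0.939, -0.344]]
ft_force: [-0.1, -0.4, -2.8]
opening: 0.0127
finger_force: 99.1
[-0.34  0.56  0.15  1.76  1.11  1.43 -2.31]
```

View pics/p1.png

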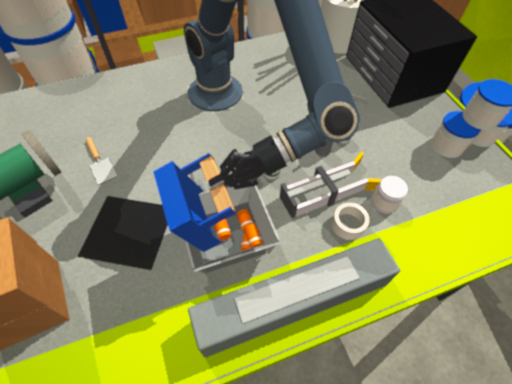

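```bash
python3 -m jog '{"travel":[[0,0.0065,0.018],[0,0.013,0.036],[0,0.0196,0.054],[0,0.026,0.071],[0,0.033,0.089],[0,0.039,0.107],[0,0.046,0.125],[0,0.0523,0.143]],"turn":[[0.153,0,0],[0.306,0,0],[0.458,0,0],[0.611,0,0],[0.764,0,0],[0.917,0,0],[1.069,0,0],[1.222,0,0]],"fingers":[0.005,0.005,0.005,0.005,0.005,0.005,0.005,0.005]}' 100
python3 - <<'E'
from station import env
import numpy as np
s=env.sense();R=np.array(s['eef_rot'])
print(np.round(R.T@(np.array([.4925,-.4265,.30])-s['tool_pos']),3),s['ft_force'])
E
```

```text
time: 11.25
tool_pos: [0.6309, -0.3128, 0.3009]
eef_rot: [[1.0, 0.003, 0.002], [0.003, -1.0, 0.002], [0.002, -0.002, -1.0]]
ft_force: [-0.3, -1.1, -5.0]
opening: 0.0129
finger_force: 99.1
[-0.139  0.113  0.   ] [-0.26332232 -1.08170251 -5.04152243]
```

```bash
python3 -m jog '{"travel":[[-0.015,0.012,0],[-0.035,0.028,0],[-0.055,0.045,0],[-0.075,0.061,0],[-0.095,0.077,0],[-0.115,0.094,0],[-0.139,0.113,0],[-0.139,0.113,0]],"turn":[[0,0,-0.14],[0,0,-0.29],[0,0,-0.44],[0,0,-0.59],[0,0,-0.74],[0,0,-0.89],[0,0,-1.04],[0,0,-1.04]],"fingers":[0.005,0.005,0.005,0.005,0.005,0.005,0.005,0.005]}' 100
python3 - <<'E'
from h import *
print(env.sense()['ft_force'])
for c in ['top','scene']:
    im,K,T=snap(c,c+'2')
    print(c,[(np.round(d['pixel']),round(d['p'],2),np.round(ray(K,T,d['pixel'],.03)[:2],3)) for d in env.spot_point(c,'cap1') if d['p']>.15])
cv2.imwrite('pics/hop2.png',cv2.resize(im[160:290,60:290,::-1],(690,390),interpolation=cv2.INTER_CUBIC))
E
```

```text
time: 12.25
tool_pos: [0.4887, -0.4287, 0.2995]
eef_rot: [[0.51, 0.86, -0.003], [0.86, -0.51, -0.004], [-0.005, -0.0, -1.0]]
ft_force: [-0.4, -0.5, -3.3]
opening: 0.0124
finger_force: 99.3
[-0.35978715 -0.53573154 -3.29484893]
top [(array([277., 157.]), 0.87, array([ 0.677, -0.1  ])), (array([322., 184.]), 0.74, array([ 0.599, -0.221])), (array([281., 160.]), 0.68, array([ 0.667, -0.111])), (array([275., 185.]), 0.65, array([ 0.598, -0.092]))]
scene [(array([200., 235.]), 0.75, array([ 0.601, -0.23 ])), (array([253., 238.]), 0.63, array([ 0.662, -0.088])), (array([247., 219.]), 0.51, array([ 0.598, -0.083])), (array([247., 238.]), 0.46, array([ 0.658, -0.105]))]
```

View pics/hop2.png

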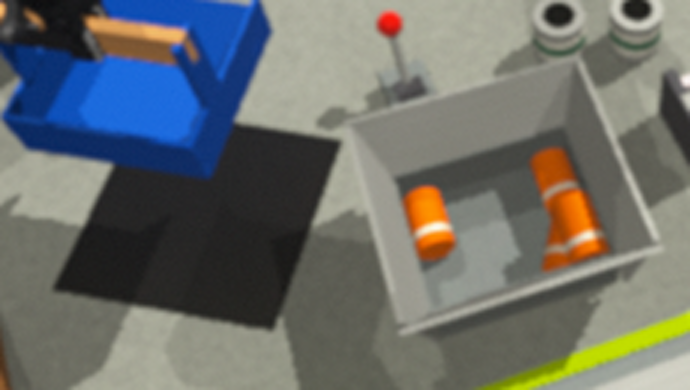

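```bash
python3 -m jog '{"travel":[[0.003,0.002,0.03],[0.003,0.002,0.06],[0.003,0.002,0.09],[0.003,0.002,0.12],[0.003,0.002,0.14],[0.003,0.002,0.157],[0.003,0.002,0.168],[0.003,0.002,0.175]],"turn":[[0,0,0],[0,0,0],[0,0,0],[0,0,0],[0,0,0],[0,0,0],[0,0,0],[0,0,0]],"fingers":[0.005,0.005,0.005,0.005,0.005,0.005,0.005,0.005]}' 60
python3 -m jog '{"travel":[[0,0,0.001],[0,0,0.001],[0,0,0.001],[0,0,0.001],[0,0,-0.03],[0,0,-0.08],[0,0,-0.13],[0,0,-0.17]],"turn":[[0,0,0],[0,0,0],[0,0,0],[0,0,0],[0,0,0],[0,0,0],[0,0,0],[0,0,0]],"fingers":[0.01,0.04,0.085,0.085,0.085,0.085,0.085,0.085]}'
python3 - <<'E'
from h import *
s=env.sense();R=np.array(s['eef_rot'])
im,K,T=snap('top')
for n,z in [('tote',.003),('tin1',.05)]:
  print(n,[(np.round(d['pixel']),round(d['p'],2),np.round(ray(K,T,d['pixel'],z)[:2],3)) for d in env.spot_point('top',n) if d['p']>.2])
im,K,T=snap('scene','s3')
for n,z in [('tote',.003),('tin1',.05)]:
  print(n,[(np.round(d['pixel']),round(d['p'],2),np.round(ray(K,T,d['pixel'],z)[:2],3)) for d in env.spot_point('scene',n) if d['p']>.2])
E
```

```text
time: 13.45
tool_pos: [0.4975, -0.4222, 0.124]
eef_rot: [[0.502, 0.865, 0.0], [0.865, -0.502, -0.001], [-0.0, 0.001, -1.0]]
ft_force: [-7.8, 5.3, 23.2]
opening: 0.0126
finger_force: 103.0
time: 14.45
tool_pos: [0.4974, -0.4222, 0.2959]
eef_rot: [[0.502, 0.865, 0.002], [0.865, -0.502, -0.002], [-0.0, 0.002, -1.0]]
ft_force: [-0.1, -0.7, -0.4]
opening: 0.085
finger_force: 0.0
tote [(array([397., 224.]), 0.66, array([ 0.491, -0.424]))]
tin1 [(array([219., 238.]), 0.88, array([0.452, 0.057])), (array([107., 262.]), 0.59, array([0.393, 0.35 ])), (array([252., 246.]), 0.55, array([ 0.431, -0.03 ]))]
tote [(array([131., 230.]), 0.97, array([ 0.498, -0.415]))]
tin1 [(array([245., 168.]), 0.87, array([ 0.435, -0.032])), (array([275., 164.]), 0.78, array([0.451, 0.065])), (array([346., 127.]), 0.75, array([0.389, 0.355]))]
```

```bash
python3 -m jog '{"travel":[[0.03,-0.024,0],[0.075,-0.061,0],[0.12,-0.098,0],[0.165,-0.135,0],[0.21,-0.172,0],[0.255,-0.209,0],[0.292,-0.24,0],[0.307,-0.252,0]],"turn":[[0,0,-0.07],[0,0,-0.14],[0,0,-0.21],[0,0,-0.28],[0,0,-0.35],[0,0,-0.42],[0,0,-0.49],[0,0,-0.52]],"fingers":[0.085,0.085,0.085,0.085,0.085,0.085,0.085,0.085]}'
cat >> h.py <<'E'
def wtins(name=None,thr=.3):
    im,K,T=snap('wrist',name);s=env.sense();R=np.array(s['eef_rot'])
    for d in env.spot_point('wrist','tin1'):
        if d['p']>thr:
            w=ray(K,T,d['pixel'],.05);print(np.round(d['pixel']),round(d['p'],2),'world',np.round(w[:2],4),'tool',np.round(R.T@(w-s['tool_pos']),3))
E
python3 - <<'E'
from h import *
wtins('w4')
E
```

```text
time: 15.75
tool_pos: [0.432, -0.0274, 0.2924]
eef_rot: [[0.001, 1.0, -0.002], [1.0, -0.001, 0.0], [0.0, -0.002, -1.0]]
ft_force: [0.0, -0.7, 0.2]
opening: 0.0849
finger_force: 0.0
[251. 158.] 0.7 world [ 0.4259 -0.026 ] tool [ 0.    -0.006  0.243]
[272.  83.] 0.63 world [0.4487 0.0559] tool [0.082 0.017 0.243]
[457. 214.] 0.32 world [ 0.6771 -0.0961] tool [-0.07   0.245  0.242]
```

View pics/w4.png

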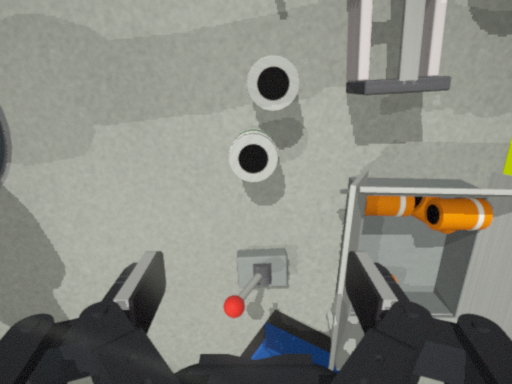

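```bash
python3 -m jog '{"travel":[[0,-0.002,0.04],[0,-0.002,0.08],[0,-0.002,0.12],[0,-0.002,0.16],[0,-0.002,0.19],[0,-0.002,0.215],[0,-0.002,0.235],[0,-0.002,0.247]],"turn":[[0,0,0],[0,0,0],[0,0,0],[0,0,0],[0,0,0],[0,0,0],[0,0,0],[0,0,0]],"fingers":[0.085,0.085,0.085,0.085,0.085,0.085,0.085,0.085]}'
python3 -m jog '{"travel":[[0,0,0],[0,0,0],[0,0,0],[0,0,0],[0,0,-0.03],[0,0,-0.08],[0,0,-0.13],[0,0,-0.17]],"turn":[[0,0,0],[0,0,0],[0,0,0],[0,0,0],[0,0,0],[0,0,0],[0,0,0],[0,0,0]],"fingers":[0.07,0.05,0.045,0.045,0.045,0.045,0.045,0.045]}' 30
```

```text
time: 16.85
tool_pos: [0.4309, -0.0318, 0.0446]
eef_rot: [[0.009, 1.0, -0.002], [1.0, -0.009, -0.001], [-0.001, -0.002, -1.0]]
ft_force: [-0.0, 0.0, 0.1]
opening: 0.0848
finger_force: 0.0
time: 17.85
tool_pos: [0.4313, -0.0299, 0.2184]
eef_rot: [[0.006, 1.0, 0.002], [1.0, -0.006, -0.001], [-0.001, 0.002, -1.0]]
ft_force: [0.9, -0.2, -1.6]
opening: 0.0554
finger_force: 32.6
```

```bash
python3 -m jog '{"travel":[[0.03,0.011,-0.02],[0.08,0.03,-0.03],[0.13,0.048,-0.03],[0.18,0.067,-0.03],[0.23,0.085,-0.03],[0.28,0.104,-0.03],[0.33,0.122,-0.03],[0.372,0.138,-0.03]],"turn":[[0,0,-0.15],[0,0,-0.32],[0,0,-0.5],[0,0,-0.68],[0,0,-0.86],[0,0,-1.04],[0,0,-1.22],[0,0,-1.4]],"fingers":[0.045,0.045,0.045,0.045,0.045,0.045,0.045,0.045]}'
python3 - <<'E'
from h import *
s=env.sense();R=np.array(s['eef_rot']);print(s['joints'].round(2) if hasattr(s['joints'],'round') else s['joints'])
print(np.round(R.T@(np.array([.5688,.342,.046])-s['tool_pos']),3),np.degrees(np.arctan2(R[1,1],R[0,1])))
im,K,T=snap('scene','s5')
for c in ['scene','top']:
    im,K,T=snap(c)
    print(c,[(np.round(d['pixel']),round(d['p'],2),np.round(ray(K,T,d['pixel'],0)[:2],3)) for d in env.spot_point(c,'lane')])
E
```

```text
time: 18.85
tool_pos: [0.5717, 0.3429, 0.246]
eef_rot: [[-0.986, 0.17, -0.0], [0.17, 0.986, -0.0], [0.0, -0.0, -1.0]]
ft_force: [-0.1, -0.4, -2.4]
opening: 0.0551
finger_force: 32.6
[-0.03  0.62 -0.9   1.53  0.5   1.23  0.4 ]
[ 0.003 -0.001  0.2  ] 80.23816497733142
scene [(array([358., 178.]), 0.94, array([0.564, 0.315])), (array([390., 122.]), 0.42, array([0.383, 0.553]))]
top [(array([129., 197.]), 0.6, array([0.574, 0.319])), (array([113., 262.]), 0.38, array([0.395, 0.354])), (array([295., 176.]), 0.24, array([ 0.63 , -0.148]))]
```

```bash
python3 -m jog '{"travel":[[0.003,-0.001,0.03],[0.003,-0.001,0.07],[0.003,-0.001,0.11],[0.003,-0.001,0.14],[0.003,-0.001,0.165],[0.003,-0.001,0.183],[0.003,-0.001,0.194],[0.003,-0.001,0.1995]],"turn":[[0,0,-0.12],[0,0,-0.22],[0,0,-0.22],[0,0,-0.22],[0,0,-0.22],[0,0,-0.22],[0,0,-0.22],[0,0,-0.22]],"fingers":[0.045,0.045,0.045,0.045,0.045,0.045,0.045,0.045]}'
python3 -m jog '{"travel":[[0,0,0],[0,0,0],[0,0,0],[0,0,0],[0,0,-0.02],[0,0,-0.05],[0,0,-0.08],[0,0,-0.1]],"turn":[[0,0,0],[0,0,0],[0,0,0],[0,0,0],[0,0,0],[0,0,0],[0,0,0],[0,0,0]],"fingers":[0.06,0.07,0.08,0.085,0.085,0.085,0.085,0.085]}'
python3 - <<'E'
from h import *
wtins('w6')
E
```

```text
time: 20.1
tool_pos: [0.5685, 0.3408, 0.0467]
eef_rot: [[-0.999, -0.043, 0.0], [-0.043, 0.999, 0.0], [-0.0, 0.0, -1.0]]
ft_force: [-2.6, -2.2, 24.0]
opening: 0.0553
finger_force: 35.9
time: 21.1
tool_pos: [0.5688, 0.3415, 0.1498]
eef_rot: [[-0.999, -0.043, 0.003], [-0.043, 0.999, 0.002], [-0.003, 0.002, -1.0]]
ft_force: [0.8, 0.2, 0.2]
opening: 0.0849
finger_force: 0.0
[254. 195.] 0.98 world [0.5631 0.3414] tool [ 0.007 -0.001  0.102]
```

View pics/w6.png

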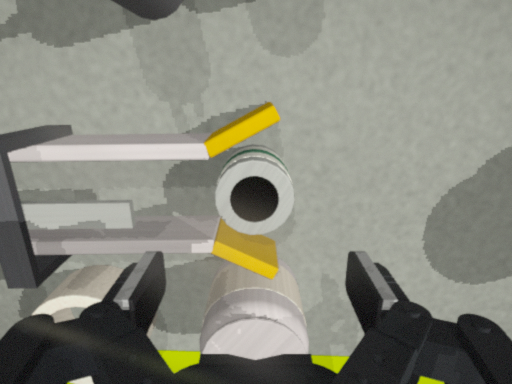

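```bash
python3 -m jog '{"travel":[[0,0.025,0],[0,0.055,0],[0,0.056,0],[0,0.056,0.03],[0,0.056,0.06],[0,0.056,0.085],[0,0.056,0.103],[0,0.056,0.112]],"turn":[[0,0,0],[0,0,0],[0,0,0],[0,0,0],[0,0,0],[0,0,0],[0,0,0],[0,0,0]],"fingers":[0.03,0.0,0.0,0.0,0.0,0.0,0.0,0.0]}'
python3 -m jog '{"travel":[[0,-0.012,0],[0,-0.024,0],[0,-0.036,0],[0,-0.048,0],[0,-0.06,0],[0,-0.072,0],[0,-0.082,0],[0,-0.088,0]],"turn":[[0,0,0],[0,0,0],[0,0,0],[0,0,0],[0,0,0],[0,0,0],[0,0,0],[0,0,0]],"fingers":[0,0,0,0,0,0,0,0]}'
python3 - <<'E'
from h import *
wtins('w7')
im,K,T=snap('top')
print([(np.round(d['pixel']),round(d['p'],2),np.round(ray(K,T,d['pixel'],.05)[:2],3)) for d in env.spot_point('top','tin1')])
E
```

```text
time: 22.2
tool_pos: [0.5667, 0.4005, 0.0391]
eef_rot: [[-0.999, -0.043, 0.003], [-0.043, 0.999, 0.006], [-0.004, 0.006, -1.0]]
ft_force: [-4.1, 2.9, 38.5]
opening: -0.0001
finger_force: 3.8
time: 23.2
tool_pos: [0.5738, 0.3172, 0.0409]
eef_rot: [[-0.999, -0.046, 0.012], [-0.046, 0.999, 0.017], [-0.013, 0.017, -1.0]]
ft_force: [3.2, 11.9, 12.2]
opening: -0.0002
finger_force: 6.2
[124. 286.] 0.94 world [0.5701 0.2651] tool [ 0.006 -0.051 -0.01 ]
[(array([110., 262.]), 0.85, array([0.392, 0.342]))]
```

View pics/w7.png

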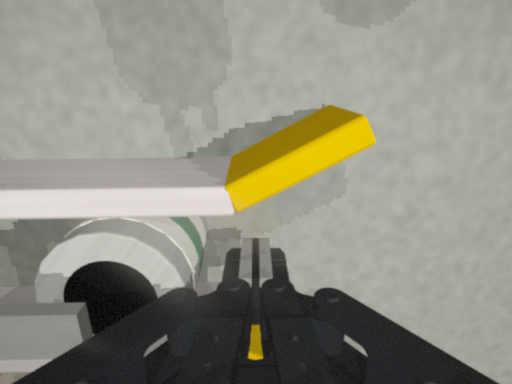

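```bash
python3 -m jog '{"travel":[[0,0.008,-0.012],[0,0.008,-0.05],[0,0.008,-0.1],[0,0.008,-0.15],[0,0.008,-0.19],[0.02,-0.03,-0.21],[0.045,-0.08,-0.21],[0.07,-0.13,-0.21]],"turn":[[0,0,0],[0,0,0],[0,0,0],[0,0,0],[0,0,0],[0,0,0],[0,0,0],[0,0,0]],"fingers":[0,0,0,0,0.04,0.085,0.085,0.085]}'
python3 -m jog '{"travel":[[0.02,-0.038,0],[0.045,-0.08,0],[0.06,-0.112,0],[0.064,-0.124,0],[0.064,-0.124,0],[0.064,-0.124,0],[0.064,-0.124,0],[0.064,-0.124,0]],"turn":[[0,0,0],[0,0,0],[0,0,0],[0,0,0],[0,0,0],[0,0,0],[0,0,0],[0,0,0]],"fingers":[0.085,0.085,0.085,0.085,0.085,0.085,0.085,0.085]}'
python3 - <<'E'
from h import *
wtins()
im,K,T=snap('scene','s8')
print([(np.round(d['pixel']),round(d['p'],2),np.round(ray(K,T,d['pixel'],.05)[:2],3)) for d in env.spot_point('scene','tin1')])
E
```

```text
time: 24.4
tool_pos: [0.5043, 0.1742, 0.2446]
eef_rot: [[-0.999, -0.043, -0.001], [-0.043, 0.999, -0.001], [0.001, -0.001, -1.0]]
ft_force: [0.7, -1.3, 1.6]
opening: 0.0723
finger_force: 0.0
time: 25.4
tool_pos: [0.447, 0.0501, 0.2448]
eef_rot: [[-0.999, -0.045, 0.0], [-0.045, 0.999, 0.001], [-0.0, 0.001, -1.0]]
ft_force: [0.3, -0.4, -1.1]
opening: 0.0851
finger_force: 0.0
[435. 284.] 0.84 world [0.5732 0.2649] tool [-0.136  0.209  0.195]
[258. 168.] 0.66 world [0.4456 0.0535] tool [0.001 0.004 0.195]
[(array([271., 164.]), 0.87, array([0.447, 0.054])), (array([347., 130.]), 0.81, array([0.4  , 0.353])), (array([348., 173.]), 0.8, array([0.565, 0.266]))]
```

```bash
python3 -m jog '{"travel":[[0,0.004,0.03],[0,0.004,0.07],[0,0.004,0.11],[0,0.004,0.14],[0,0.004,0.165],[0,0.004,0.185],[0,0.004,0.197],[0,0.004,0.2]],"turn":[[0,0,0],[0,0,0],[0,0,0],[0,0,0],[0,0,0],[0,0,0],[0,0,0],[0,0,0]],"fingers":[0.085,0.085,0.085,0.085,0.085,0.085,0.085,0.085]}'
python3 -m jog '{"travel":[[0,0,0],[0,0,0],[0,0,0],[0,0,0],[0,0,-0.03],[0,0,-0.08],[0,0,-0.13],[0,0,-0.18]],"turn":[[0,0,0],[0,0,0],[0,0,0],[0,0,0],[0,0,0],[0,0,0],[0,0,0],[0,0,0]],"fingers":[0.07,0.05,0.045,0.045,0.045,0.045,0.045,0.045]}' 30
python3 - <<'E'
from h import *
s=env.sense();R=np.array(s['eef_rot'])
print(np.round(R.T@(np.array([.5700,.342,.25])-s['tool_pos']),3))
E
```

```text
time: 26.6
tool_pos: [0.4466, 0.0533, 0.0444]
eef_rot: [[-0.999, -0.043, -0.001], [-0.043, 0.999, 0.0], [0.001, 0.0, -1.0]]
ft_force: [1.2, -0.6, 0.3]
opening: 0.0853
finger_force: 0.0
time: 27.6
tool_pos: [0.4461, 0.0529, 0.2261]
eef_rot: [[-0.999, -0.043, -0.001], [-0.043, 0.999, -0.001], [0.001, -0.0, -1.0]]
ft_force: [1.2, -0.4, -1.7]
opening: 0.0552
finger_force: 32.6
[-0.136  0.283 -0.024]
```

```bash
python3 -m jog '{"travel":[[-0.018,0.04,0],[-0.04,0.085,0],[-0.062,0.13,0],[-0.083,0.175,0],[-0.104,0.22,0],[-0.125,0.265,0],[-0.136,0.295,0],[-0.136,0.296,0]],"turn":[[0,0,0],[0,0,0],[0,0,0],[0,0,0],[0,0,0],[0,0,0],[0,0,0],[0,0,0]],"fingers":[0.045,0.045,0.045,0.045,0.045,0.045,0.045,0.045]}'
python3 -m jog '{"travel":[[0,0,0.03],[0,0,0.06],[0,0,0.09],[0,0,0.12],[0,0,0.145],[0,0,0.162],[0,0,0.173],[0,0,0.178]],"turn":[[0,0,0],[0,0,0],[0,0,0],[0,0,0],[0,0,0],[0,0,0],[0,0,0],[0,0,0]],"fingers":[0.045,0.045,0.045,0.045,0.045,0.045,0.045,0.045]}'
```

```text
time: 28.6
tool_pos: [0.5689, 0.3573, 0.2242]
eef_rot: [[-0.999, -0.046, -0.001], [-0.046, 0.999, 0.001], [0.001, 0.001, -1.0]]
ft_force: [0.0, -0.8, -2.0]
opening: 0.0556
finger_force: 32.7
time: 29.6
tool_pos: [0.5699, 0.3549, 0.0466]
eef_rot: [[-0.999, -0.043, 0.0], [-0.043, 0.999, 0.0], [-0.0, 0.0, -1.0]]
ft_force: [0.2, 0.5, -0.9]
opening: 0.0551
finger_force: 32.7
```

```bash
python3 -m jog '{"travel":[[0,0,0],[0,0,0],[0,0,0],[0,0,0],[0,0,-0.02],[0,0,-0.05],[0,0,-0.08],[0,0,-0.1]],"turn":[[0,0,0],[0,0,0],[0,0,0],[0,0,0],[0,0,0],[0,0,0],[0,0,0],[0,0,0]],"fingers":[0.06,0.07,0.08,0.085,0.085,0.085,0.085,0.085]}'
python3 -m jog '{"travel":[[0,0.025,0],[0,0.055,0],[0,0.056,0],[0,0.056,0.03],[0,0.056,0.06],[0,0.056,0.08],[0,0.056,0.094],[0,0.056,0.098]],"turn":[[0,0,0],[0,0,0],[0,0,0],[0,0,0],[0,0,0],[0,0,0],[0,0,0],[0,0,0]],"fingers":[0.03,0.0,0.0,0.0,0.0,0.0,0.0,0.0]}'
python3 -m jog '{"travel":[[0,-0.013,0],[0,-0.026,0],[0,-0.039,0],[0,-0.052,0],[0,-0.065,0],[0,-0.078,0],[0,-0.091,0],[0,-0.1,0]],"turn":[[0,0,0],[0,0,0],[0,0,0],[0,0,0],[0,0,0],[0,0,0],[0,0,0],[0,0,0]],"fingers":[0,0,0,0,0,0,0,0]}'
python3 - <<'E'
from h import *
wtins('w9')
im,K,T=snap('scene','s9')
print([(np.round(d['pixel']),round(d['p'],2),np.round(ray(K,T,d['pixel'],.05)[:2],3)) for d in env.spot_point('scene','tin1')])
E
```

```text
time: 30.6
tool_pos: [0.5702, 0.3556, 0.1498]
eef_rot: [[-0.999, -0.043, 0.002], [-0.043, 0.999, 0.002], [-0.003, 0.002, -1.0]]
ft_force: [0.1, 0.7, -0.1]
opening: 0.0851
finger_force: 0.0
time: 31.6
tool_pos: [0.5674, 0.4104, 0.0482]
eef_rot: [[-0.999, -0.043, -0.001], [-0.043, 0.999, -0.001], [0.001, -0.001, -1.0]]
ft_force: [-0.2, 1.1, 0.5]
opening: 0.0001
finger_force: 0.0
time: 32.6
tool_pos: [0.5699, 0.3129, 0.0498]
eef_rot: [[-0.999, -0.045, -0.001], [-0.045, 0.999, 0.005], [0.001, 0.005, -1.0]]
ft_force: [-2.7, 5.7, 3.0]
opening: 0.0002
finger_force: 2.8
[159. 291.] 0.88 world [0.575  0.2719] tool [-0.003 -0.039 -0.001]
[ 27. 280.] 0.76 world [0.572  0.2155] tool [ 0.003 -0.095 -0.001]
[(array([347., 130.]), 0.84, array([0.401, 0.352])), (array([353., 176.]), 0.78, array([0.582, 0.273])), (array([332., 184.]), 0.6, array([0.584, 0.198]))]
```

```bash
python3 -m jog '{"travel":[[0,0.006,-0.03],[0,0.006,-0.08],[0,0.006,-0.13],[0,0.006,-0.18],[0.03,0.015,-0.2],[0.08,0.025,-0.2],[0.13,0.037,-0.2],[0.171,0.047,-0.2]],"turn":[[0,0,0],[0,0,0],[0,0,0.15],[0,0,0.32],[0,0,0.5],[0,0,0.68],[0,0,0.86],[0,0,1.04]],"fingers":[0,0,0,0,0.04,0.085,0.085,0.085]}'
python3 -m jog '{"travel":[[0,0,0],[0,0,0],[0,0,0],[0,0,0],[0,0,0],[0,0,0],[0,0,0],[0,0,0]],"turn":[[0,0,0.15],[0,0,0.3],[0,0,0.39],[0,0,0.39],[0,0,0.39],[0,0,0.39],[0,0,0.39],[0,0,0.39]],"fingers":[0.085,0.085,0.085,0.085,0.085,0.085,0.085,0.085]}'
python3 - <<'E'
from h import *
wtins('w10')
E
```

```text
time: 33.8
tool_pos: [0.3975, 0.3494, 0.2487]
eef_rot: [[-0.538, 0.843, 0.001], [0.843, 0.538, -0.002], [-0.002, -0.001, -1.0]]
ft_force: [1.3, 0.8, 0.0]
opening: 0.0725
finger_force: 0.0
time: 34.8
tool_pos: [0.3989, 0.3504, 0.2488]
eef_rot: [[-0.183, 0.983, 0.0], [0.983, 0.183, -0.0], [-0.0, 0.0, -1.0]]
ft_force: [-0.1, -0.6, -0.1]
opening: 0.085
finger_force: 0.0
[251. 169.] 0.84 world [0.3941 0.3491] tool [-0.    -0.005  0.199]
```

View pics/w10.png

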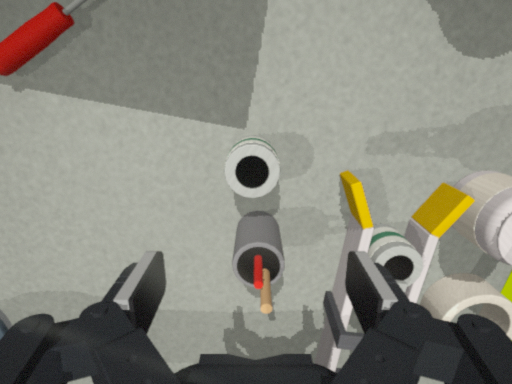

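```bash
python3 -m jog '{"travel":[[0.002,-0.004,0.03],[0.002,-0.004,0.07],[0.002,-0.004,0.11],[0.002,-0.004,0.14],[0.002,-0.004,0.168],[0.002,-0.004,0.188],[0.002,-0.004,0.2],[0.002,-0.004,0.204]],"turn":[[0,0,0],[0,0,0],[0,0,0],[0,0,0],[0,0,0],[0,0,0],[0,0,0],[0,0,0]],"fingers":[0.085,0.085,0.085,0.085,0.085,0.085,0.085,0.085]}'
python3 -m jog '{"travel":[[0,0,0],[0,0,0],[0,0,0],[0,0,0],[0,0,-0.03],[0,0,-0.08],[0,0,-0.13],[0,0,-0.18]],"turn":[[0,0,0],[0,0,0],[0,0,0],[0,0,0],[0,0,0],[0,0,0],[0,0,0],[0,0,0]],"fingers":[0.07,0.05,0.045,0.045,0.045,0.045,0.045,0.045]}' 30
python3 - <<'E'
from h import *
s=env.sense();R=np.array(s['eef_rot'])
print(np.round(R.T@(np.array([.5695,.355,.226])-s['tool_pos']),3))
E
```

```text
time: 35.9
tool_pos: [0.3945, 0.3518, 0.0445]
eef_rot: [[-0.183, 0.983, -0.0], [0.983, 0.183, -0.0], [-0.0, -0.0, -1.0]]
ft_force: [-0.2, -0.5, 0.1]
opening: 0.0851
finger_force: 0.0
time: 36.9
tool_pos: [0.394, 0.351, 0.2258]
eef_rot: [[-0.183, 0.983, -0.001], [0.983, 0.183, -0.001], [-0.001, -0.001, -1.0]]
ft_force: [0.9, 0.5, -1.5]
opening: 0.0555
finger_force: 32.6
[-0.028  0.173 -0.   ]
```

```bash
python3 -m jog '{"travel":[[-0.002,0.015,0],[-0.005,0.035,0],[-0.009,0.06,0],[-0.014,0.085,0],[-0.018,0.11,0],[-0.022,0.135,0],[-0.026,0.16,0],[-0.028,0.173,0]],"turn":[[0,0,-0.17],[0,0,-0.35],[0,0,-0.53],[0,0,-0.71],[0,0,-0.89],[0,0,-1.07],[0,0,-1.25],[0,0,-1.433]],"fingers":[0.045,0.045,0.045,0.045,0.045,0.045,0.045,0.045]}'
python3 -m jog '{"travel":[[0,0,0.03],[0,0,0.06],[0,0,0.09],[0,0,0.12],[0,0,0.145],[0,0,0.162],[0,0,0.173],[0,0,0.179]],"turn":[[0,0,0],[0,0,0],[0,0,0],[0,0,0],[0,0,0],[0,0,0],[0,0,0],[0,0,0]],"fingers":[0.045,0.045,0.045,0.045,0.045,0.045,0.045,0.045]}'
python3 -m jog '{"travel":[[0,0,0],[0,0,0],[0,0,0],[0,0,0],[0,0,-0.02],[0,0,-0.05],[0,0,-0.08],[0,0,-0.1]],"turn":[[0,0,0],[0,0,0],[0,0,0],[0,0,0],[0,0,0],[0,0,0],[0,0,0],[0,0,0]],"fingers":[0.06,0.07,0.08,0.085,0.085,0.085,0.085,0.085]}'
```

```text
time: 37.9
tool_pos: [0.571, 0.3546, 0.2236]
eef_rot: [[-0.999, -0.05, -0.001], [-0.05, 0.999, -0.001], [0.001, -0.001, -1.0]]
ft_force: [0.2, -0.3, -1.6]
opening: 0.0554
finger_force: 32.7
time: 38.9
tool_pos: [0.5699, 0.3559, 0.0457]
eef_rot: [[-0.999, -0.046, 0.0], [-0.046, 0.999, 0.0], [-0.0, 0.0, -1.0]]
ft_force: [-0.0, -4.8, 30.8]
opening: 0.0554
finger_force: 36.6
time: 39.9
tool_pos: [0.5701, 0.3566, 0.1488]
eef_rot: [[-0.999, -0.046, 0.002], [-0.046, 0.999, 0.002], [-0.003, 0.002, -1.0]]
ft_force: [-0.2, 0.5, -0.1]
opening: 0.0848
finger_force: 0.0
```

```bash
python3 -m jog '{"travel":[[0,0.025,0],[0,0.055,0],[0,0.056,0],[0,0.056,0.03],[0,0.056,0.06],[0,0.056,0.08],[0,0.056,0.093],[0,0.056,0.097]],"turn":[[0,0,0],[0,0,0],[0,0,0],[0,0,0],[0,0,0],[0,0,0],[0,0,0],[0,0,0]],"fingers":[0.03,0.0,0.0,0.0,0.0,0.0,0.0,0.0]}'
python3 -m jog '{"travel":[[0,-0.014,0],[0,-0.028,0],[0,-0.042,0],[0,-0.056,0],[0,-0.07,0],[0,-0.084,0],[0,-0.098,0],[0,-0.108,0]],"turn":[[0,0,0],[0,0,0],[0,0,0],[0,0,0],[0,0,0],[0,0,0],[0,0,0],[0,0,0]],"fingers":[0,0,0,0,0,0,0,0]}'
python3 -m jog '{"travel":[[0,0.006,-0.03],[0,0.006,-0.08],[0,0.006,-0.13],[0,0.006,-0.18],[0,0.006,-0.2],[0,0.006,-0.2],[0,0.006,-0.2],[0,0.006,-0.2]],"turn":[[0,0,0],[0,0,0],[0,0,0],[0,0,0],[0,0,0],[0,0,0],[0,0,0],[0,0,0]],"fingers":[0,0,0,0,0,0,0,0]}'
python3 - <<'E'
from h import *
wtins()
a,K,T=snap('wrist');im,K,T=snap('scene')
for n,z in [('tin1',.05),('run_lever_tip',.1),('run_lever_base',0),('tote',.003),('cap1',.03)]:
  print(n,[(np.round(d['pixel']),round(d['p'],2),np.round(ray(K,T,d['pixel'],z)[:2],3)) for d in env.spot_point('scene',n) if d['p']>.15])
L=cv2.resize(im[60:290,150:430],(700,575),interpolation=cv2.INTER_CUBIC)
cv2.imwrite('pics/s11.png',L[:,:,::-1])
E
```

```text
time: 40.9
tool_pos: [0.5672, 0.4115, 0.0484]
eef_rot: [[-0.999, -0.046, -0.0], [-0.046, 0.999, -0.0], [0.0, -0.0, -1.0]]
ft_force: [0.7, 0.4, -0.2]
opening: -0.0002
finger_force: 0.0
time: 41.9
tool_pos: [0.572, 0.3039, 0.0495]
eef_rot: [[-0.999, -0.046, 0.001], [-0.046, 0.999, 0.002], [-0.001, 0.002, -1.0]]
ft_force: [0.2, 3.8, 1.8]
opening: 0.0
finger_force: 2.3
time: 42.9
tool_pos: [0.5713, 0.3089, 0.2466]
eef_rot: [[-0.999, -0.046, -0.003], [-0.046, 0.999, -0.002], [0.003, -0.002, -1.0]]
ft_force: [0.2, -0.1, 0.1]
opening: 0.0
finger_force: 0.0
[154. 167.] 0.87 world [0.5736 0.2063] tool [ 0.002 -0.103  0.197]
[ 97. 169.] 0.81 world [0.5782 0.148 ] tool [ 0.    -0.161  0.197]
[208. 168.] 0.7 world [0.5721 0.2608] tool [ 0.001 -0.048  0.197]
tin1 [(array([331., 182.]), 0.69, array([0.576, 0.199])), (array([346., 175.]), 0.69, array([0.571, 0.256])), (array([314., 189.]), 0.58, array([0.584, 0.138]))]
run_lever_tip [(array([226., 242.]), 0.35, array([ 0.68 , -0.172]))]
run_lever_base [(array([349., 222.]), 0.71, array([0.699, 0.207])), (array([199., 193.]), 0.6, array([ 0.441, -0.191]))]
tote [(array([132., 228.]), 0.9, array([ 0.493, -0.411]))]
cap1 [(array([246., 218.]), 0.78, array([ 0.593, -0.087])), (array([254., 237.]), 0.64, array([ 0.662, -0.087])), (array([192., 168.]), 0.57, array([ 0.359, -0.187])), (array([202., 233.]), 0.54, array([ 0.597, -0.221])), (array([251., 244.]), 0.52, array([ 0.679, -0.101])), (array([347., 173.]), 0.32, array([0.552, 0.274]))]
```

View pics/s11.png

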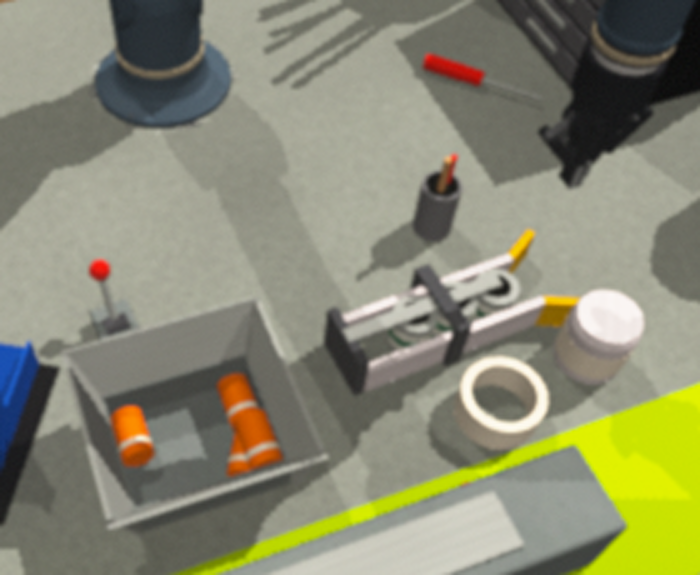

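Run:
```python
from h import *
np.set_printoptions(precision=4,suppress=True)
out={}
ct={}
for cam in ['scene','top']:
    c=env.get_calibration(cam);K=np.array(c['mtx']);T=np.array(c['pose']);ct[cam]=(K,T)
P=lambda cam:ct[cam][0]@np.linalg.inv(ct[cam][1])[:3]
X=cv2.triangulatePoints(P('scene'),P('top'),np.array([[190.],[168.]]),np.array([[319.],[255.5]]));X=X[:3,0]/X[3];print('tip',X,proj(*ct['scene'],X),proj(*ct['top'],X))
t=cv2.imread('pics/top0.png');s=cv2.imread('pics/scene0.png')
r=lambda i:cv2.resize(i,(400,400),interpolation=cv2.INTER_CUBIC)
cv2.imwrite('pics/lev.png',np.hstack([r(t[225:275,290:340]),r(s[155:205,170:220])]))
```

```text
tip [ 0.4036 -0.1978  0.0892] [189.5862 168.0282] [318.6477 255.4386]
```

View pics/lev.png

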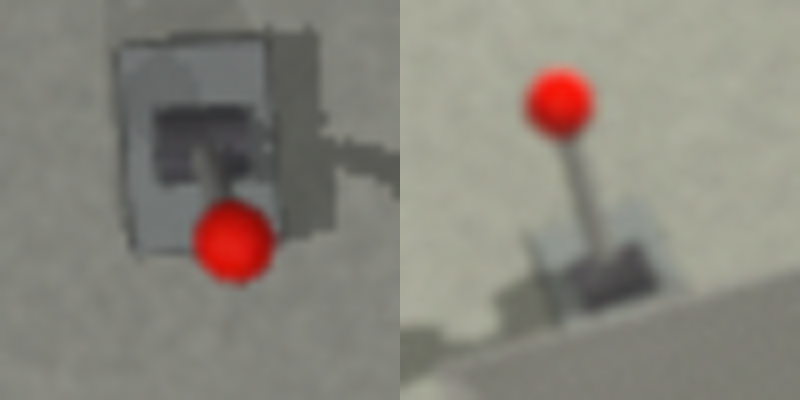

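```bash
python3 -m jog '{"travel":[[0.01,-0.04,0],[0.025,-0.1,0],[0.04,-0.16,0],[0.056,-0.22,0],[0.072,-0.28,0],[0.09,-0.34,0],[0.107,-0.4,0],[0.118,-0.44,0]],"turn":[[0,0,0],[0,0,0],[0,0,0],[0,0,0],[0,0,0],[0,0,0],[0,0,0],[0,0,0]],"fingers":[0,0,0,0,0,0,0,0]}'
python3 - <<'E'
from h import *
s=env.sense();R=np.array(s['eef_rot']);print(np.round(s['joints'],2))
print(np.round(R.T@(np.array([.371,-.200,.25])-s['tool_pos']),3))
for cam in ['wrist','top','scene']:
  im,K,T=snap(cam)
  print(cam,[(np.round(d['pixel']),round(d['p'],2),np.round(ray(K,T,d['pixel'],.089)[:2],3)) for d in env.spot_point(cam,'run_lever_tip') if d['p']>.2])
E
```

```text
time: 44.35
tool_pos: [0.4733, -0.1384, 0.2488]
eef_rot: [[-0.999, -0.043, -0.0], [-0.043, 0.999, -0.001], [0.0, -0.001, -1.0]]
ft_force: [0.7, 0.5, -0.8]
opening: -0.0003
finger_force: 0.0
[ 1.13  0.39 -1.16  1.92  0.41  1.09  1.42]
[ 0.105 -0.057 -0.001]
wrist [(array([189.,  97.]), 0.57, array([ 0.404, -0.197]))]
top []
scene [(array([192., 168.]), 0.63, array([ 0.406, -0.19 ]))]
```

```bash
python3 -m jog '{"travel":[[0.015,-0.015,0],[0.03,-0.03,0],[0.05,-0.045,0],[0.07,-0.057,0],[0.085,-0.057,0],[0.1,-0.057,0],[0.105,-0.057,0],[0.105,-0.057,0]],"turn":[[0,0,0],[0,0,0],[0,0,0],[0,0,0],[0,0,0],[0,0,0],[0,0,0],[0,0,0]],"fingers":[0,0,0,0,0,0,0,0]}'
python3 -c "
from station import env
import numpy as np
print(np.round(env.sense()['joints'],2))"
```

```text
time: 45.65
tool_pos: [0.3725, -0.1963, 0.249]
eef_rot: [[-0.999, -0.048, 0.0], [-0.048, 0.999, -0.001], [-0.0, -0.001, -1.0]]
ft_force: [-0.2, -0.3, 1.2]
opening: 0.0002
finger_force: 0.0
[ 1.53  0.25 -1.28  2.06  0.28  1.03  1.73]
```

```bash
python3 -m jog '{"travel":[[0.003,0,0.02],[0.003,0,0.04],[0.003,0,0.06],[0.003,0,0.08],[0.003,0,0.1],[0.003,0,0.12],[0.003,0,0.14],[0.003,0,0.148]],"turn":[[0,0,0],[0,0,0],[0,0,0],[0,0,0],[0,0,0],[0,0,0],[0,0,0],[0,0,0]],"fingers":[0,0,0,0,0,0,0,0]}'
python3 - <<'E'
from h import *
print(np.round(env.sense()['joints'],2))
for cam in ['top','scene']:
  im,K,T=snap(cam,'q'+cam)
  print(cam,[(np.round(d['pixel']),round(d['p'],2),np.round(ray(K,T,d['pixel'],.089)[:2],3)) for d in env.spot_point(cam,'run_lever_tip') if d['p']>.2])
E
```

```text
time: 46.65
tool_pos: [0.3695, -0.1963, 0.1]
eef_rot: [[-0.999, -0.048, -0.001], [-0.048, 0.999, 0.001], [0.0, 0.001, -1.0]]
ft_force: [0.2, -0.1, -1.0]
opening: -0.0001
finger_force: 0.0
[ 1.22  0.48 -1.01  2.22  0.61  0.75  1.41]
top []
scene [(array([189., 168.]), 0.56, array([ 0.402, -0.2  ])), (array([314., 190.]), 0.43, array([0.605, 0.12 ]))]
```

```bash
python3 -m jog '{"travel":[[-0.011,0,0],[-0.022,0,0],[-0.033,0,0],[-0.044,0,0],[-0.055,0,0],[-0.066,0,0],[-0.075,0,0],[-0.083,0,0]],"turn":[[0,0,0],[0,0,0],[0,0,0],[0,0,0],[0,0,0],[0,0,0],[0,0,0],[0,0,0]],"fingers":[0,0,0,0,0,0,0,0]}'
python3 - <<'E'
from h import *
for cam in ['top','scene']:
  im,K,T=snap(cam,'r'+cam)
  print(cam,[(np.round(d['pixel']),round(d['p'],2),np.round(ray(K,T,d['pixel'],.089)[:2],3)) for d in env.spot_point(cam,'run_lever_tip') if d['p']>.2])
E
```

```text
time: 47.85
tool_pos: [0.4523, -0.1931, 0.1006]
eef_rot: [[-0.999, -0.046, -0.001], [-0.046, 0.999, 0.0], [0.001, 0.0, -1.0]]
ft_force: [-0.4, 0.2, -0.6]
opening: -0.0001
finger_force: 0.5
top []
scene [(array([200., 184.]), 0.47, array([ 0.473, -0.184]))]
```

```bash
python3 -m jog '{"travel":[[-0.003,0,0],[-0.006,0,0],[-0.008,0,0],[-0.01,0,0],[-0.01,0,0],[-0.01,0,0],[-0.01,0,0],[-0.01,0,0]],"turn":[[0,0,0],[0,0,0],[0,0,0],[0,0,0],[0,0,0],[0,0,0],[0,0,0],[0,0,0]],"fingers":[0,0,0,0,0,0,0,0]}'
python3 -m jog '{"travel":[[0.01,0,0],[0.01,0,-0.03],[0.01,0,-0.08],[0.01,0,-0.13],[-0.02,0,-0.16],[-0.02,0.06,-0.16],[-0.02,0.12,-0.16],[-0.02,0.18,-0.16]],"turn":[[0,0,0],[0,0,0],[0,0,0],[0,0,0],[0,0,0],[0,0,0],[0,0,0],[0,0,0]],"fingers":[0,0,0,0,0,0,0,0]}'
python3 - <<'E'
from h import *
I=[]
ct={}
for cam in ['top','scene']:
  im,K,T=snap(cam,'f'+cam);ct[cam]=K@np.linalg.inv(T)[:3]
  for n,z in [('run_lever_tip',.089),('tote',.003),('tin1',.05)]:
    print(cam,n,[(np.round(d['pixel'],1),round(d['p'],2),np.round(ray(K,T,d['pixel'],z)[:2],3)) for d in env.spot_point(cam,n) if d['p']>.2])
  m=cv2.inRange(cv2.cvtColor(im,cv2.COLOR_RGB2HSV),(0,200,120),(4,255,255));n,l,st,ce=cv2.connectedComponentsWithStats(m)
  print([(ce[i].round(1),st[i,4]) for i in range(1,n) if st[i,4]>15])
  I.append(im)
a=np.hstack([cv2.resize(I[0][120:280,90:450],(400,300))[:, :],cv2.resize(I[1][120:280,70:430],(400,300))])
b=np.hstack([cv2.resize(I[0][215:265,290:340],(400,300)),cv2.resize(I[1][155:205,170:220],(400,300))])
cv2.imwrite('pics/final.png',np.vstack([a,b])[:,:,::-1])
E
```

```text
time: 49.05
tool_pos: [0.456, -0.1932, 0.1002]
eef_rot: [[-0.999, -0.045, -0.014], [-0.045, 0.999, -0.003], [0.014, -0.002, -1.0]]
ft_force: [-16.5, -0.2, 13.4]
opening: 0.0001
finger_force: 8.6
time: 50.05
tool_pos: [0.4739, -0.0103, 0.2612]
eef_rot: [[-0.999, -0.045, 0.003], [-0.045, 0.999, -0.0], [-0.003, -0.0, -1.0]]
ft_force: [1.1, 1.1, 0.6]
opening: -0.0002
finger_force: 0.0
top run_lever_tip [(array([315.1, 223.6]), 0.59, array([ 0.483, -0.192]))]
top tote [(array([395.8, 221.7]), 0.94, array([ 0.497, -0.42 ])), (array([312.9, 243.6]), 0.5, array([ 0.439, -0.193]))]
top tin1 [(array([146.6, 192.2]), 0.88, array([0.578, 0.255])), (array([187.1, 192. ]), 0.47, array([0.577, 0.145]))]
[(array([206.8, 107.4]), np.int32(21)), (array([316.2, 225.6]), np.int32(55)), (array([ 75.6, 357.2]), np.int32(260))]
scene run_lever_tip [(array([199.1, 184.3]), 0.55, array([ 0.471, -0.187]))]
scene tote [(array([127.9, 226.7]), 0.79, array([ 0.485, -0.422]))]
scene tin1 [(array([314.2, 188.3]), 0.8, array([0.58, 0.14])), (array([350.1, 177.1]), 0.52, array([0.581, 0.264])), (array([332.6, 183.1]), 0.44, array([0.583, 0.202]))]
[(array([330.7,  87.3]), np.int32(120)), (array([197.2, 186.3]), np.int32(38))]
```

View pics/final.png

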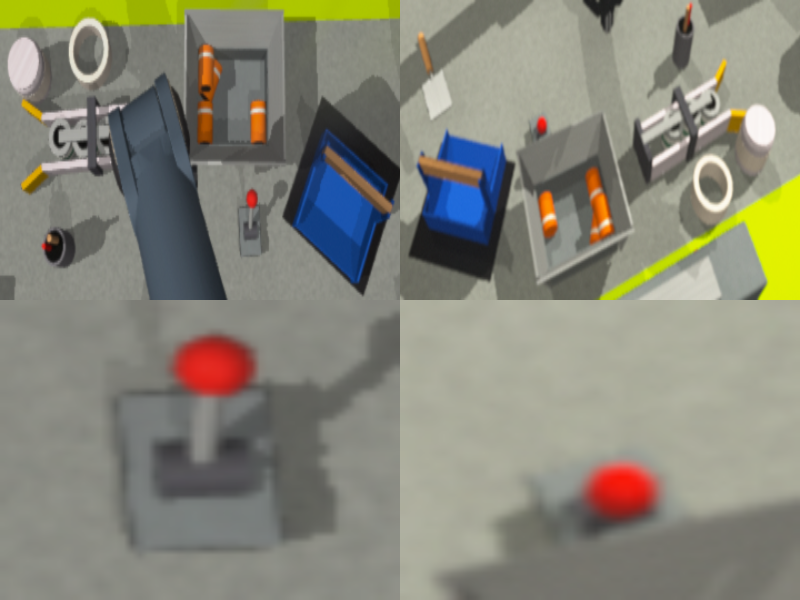

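```bash
python3 -c "
from station import env
print(env.hand_in())"
```

```text
the job is handed in; nothing more can be done
None
```

The job is handed in, with no verdict returned. In the last pictures all four caps are in the hopper, the tote is back on its mat, the three tins present stand in the lane, and the lever is over at run against its stop with nothing else visibly disturbed.

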